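Load and start the board tester

TASK

Set the blue board tester going, using only your fingertips to push and picking nothing up: push the tray that carries the green butterfly board fully home, then swing the clear lid down until it lies flat shut, then press the green start button all the way down and let go. The board must stay lying in its nest in the tray, the red button must not be pressed, and the other loose things on the bench stay where they are.

Things in the scene. Friction and masses are not known exactly. Their poses are not given: they have to be found in the camera images.
- tester: blue board tester fixed to the bench, 150 (x) x 200 (y) x 60 mm high without its lid. Origin: centre of its underside, on the bench (z = 0). Its front, where the tray slides out, faces its own -x. It is open at the front; side walls 20 mm thick and a 20 mm rear wall rise to 60 mm
- tray (a joint): how far the tray sticks out of the tester's front, in m: 0 = fully home against its stop, grows as it comes out along the tester's -x, at most 0.075. About 2 N of sliding friction; it stays where it is left
- tray_front (a point): centre of the front face of the orange front plate of the tray: that flat face looks to the tester's -x, is 150 mm wide (y) and 32 mm high, from 14 to 46 mm above the bench; this point is 30 mm above the bench. Fully home it lies 85 mm in front of the tester's origin. The plate is 10 mm thick; the tray behind it is lower. Axes as the tester's
- nest (a point): centre of the floor of the nest in the tray in which the board lies, 22 mm above the bench; the nest is 100 (x) x 90 (y) mm inside a rim 6 mm high, so the board lies loose in it. Axes as the tester's; it moves with the tray
- board_center (a point): centre of the loose green butterfly board in the nest (60 x 80 mm, 4 mm thick, 30 g), half-way up its thickness, 2 mm above the nest floor
- lid (a joint): angle of the clear lid in rad: 0 = shut, flat on the tester's walls; grows as it opens upward; pi/2 is straight up. The stiff hinge (about 0.22 N m) leaves it where it is put, and it stops at 0 on its own end stop
- lid_hinge (a point): middle of the lid's hinge line, fixed to the tester 70 mm behind its origin (+x) and 64 mm above the bench; the line runs along the tester's y. Axes as the tester's
- lid_edge (a point): middle of the lid's free edge on its outer face (the face that is on top when shut). The lid is a clear pane in a black frame, 145 mm from hinge line to free edge, 200 mm wide, 8 mm thick; the hinge line lies in the middle of its thickness, so the outer face is 4 mm beyond the hinge plane. When the lid is open the outer face looks away from the front, to the tester's +x. The point's x axis runs from the free edge to the hinge in the lid's plane, z is the outer normal
- start (a joint): travel of the green start button in m: 0 = up, 0.006 = fully down; spring, about 5 N when fully down; springs back
- start_top (a point): centre of the top of the green start button, 30 mm diameter, 57 mm above the bench when up, on the grey switch box (160 x 80 x 35 mm, fixed, buttons in a row along its length, 80 mm apart). It is pressed straight down
- stop (a joint): travel of the red stop button in m: 0 = up, 0.006 = fully down
- stop_top (a point): centre of the top of the red stop button, 30 mm diameter, 57 mm above the bench, on the same switch box
- blue_board: blue butterfly circuit board, 60 x 80 x 4 mm, lying loose on the bench; bystander; origin at the centre of its underside
- purple_board: purple butterfly circuit board, 60 x 80 x 4 mm, lying loose on the bench; bystander; origin at the centre of its underside
- spool: loose solder spool standing on end, 50 mm diameter, 40 mm high; bystander; origin at the centre of its underside
- flux: small flux bottle, 36 mm diameter, 75 mm high, standing loose; bystander; origin at the centre of its underside
- meter: yellow multimeter lying face up, 170 x 85 x 34 mm, long side along its x; bystander; origin at the centre of its underside
- screwdriver: orange-handled screwdriver lying loose along its x, 200 mm long, 26 mm thick handle; bystander; origin at the centre of its underside
- cup: dark metal cup holding tools, 80 mm diameter, 90 mm high (about 140 mm with the tools); bystander; origin at the centre of its underside
There are look-alikes about, which are no part of the job. What is shaped like the part that bears start but purple is not meant. Of the things shaped like the part that bears board_center, the green one is meant.

How it is judged:
By the outcome, as a careful person would: the job done as asked, in the order asked, and still so for the second after the job is handed in, with the robot touching nothing.
It also fails if it takes over 56 s, if anything falls off the work surface, if the arm or the gripper's body presses on something with over 40 N, if the wrist force passes 120 N, or if a joint passes its speed limit or range.

ROBOT

A 6-joint arm with a two-finger parallel gripper is mounted at the origin on the work surface. World frame = base frame: x ahead of the robot, y to its left, z up, the work surface at z = 0. Lengths are in m, angles in rad, forces in N, time in s.
With the tool pointing down it reaches from about 0.35 to 0.85 m from the base axis. Payload 8.1 kg.
Tool frame: the origin (TCP) lies at the very end of the fingers, on their centre line; the grasp point (between the pads) lies robot.grip_point_offset behind it (robot.grip_point_offset is the distance from the TCP to the grasp point, in m); z points along the fingers, y is the line along which they close (so a half turn about z gives the same grasp; the last joint's range is limited). The gripper opens to 93 mm and grips with 3 to 60 N. Pads are 15 mm wide; open, the fingers measure 128 mm over their backs; the gripper's body (75 mm by 188 mm) begins 65 mm behind the grasp point.
Start: joints at [1.217, 0.13, 1.488, -0, 1.523, -0.085], TCP at [0.159, 0.578, 0.219] pointing down, gripper open.
Joint ranges: [-2.96, 2.96], [-0.89, 2.26], [0.02, 2.5], [-1.34, 4.48], [0, 2.73], [-2.66, 2.66]. Speed limits (rad/s): [2.39, 2.39, 2.79, 3.14, 3.14, 3.14].

INTERFACE

Orientations are given as a rotation vector (axis times angle).
In Python, from plant import robot, eyes gives the robot as it stands. The module is installed in compiled form; this text tells all that it offers.
- The arm moves only by the tool apply_moves, never from a script. Its argument "steps" is one flat list of numbers, 7 for each row, row after row: the shift along the tool's x, y, z in units of 30 mm (1.0 is 30 mm), then the turn, a rotation vector about the tool's x, y, z in units of 6 degrees (1.0 is 6 degrees), then the opening in per cent of the stroke, from 0 (shut) to 100 (fully open). In form: [dx, dy, dz, ax, ay, az, fingers, dx, dy, dz, ax, ay, az, fingers, ...]. A call has 1 to 12 rows; each row shifts and turns the commanded pose from where the row before left it, along the tool's axes as they then stand; what a row does not reach is not made up. A row lasts 1/12 s, in which the tool goes at most 41.7 mm and 7.16 degrees, less where a joint would pass 70% of its speed; a pose out of reach is approached as far as the arm can. A call is refused whole if a number of a shift passes 1 or a number of a turn 1, either way. A call with a gripper value outside its range is refused whole. The fingers move at their own pace and stop on an object; "grip_force" is the grip in N (left out, the last holds). Time passes only in rows, so rows that do not move let the fingers close. It gives the time, the measured TCP pose, the force, the opening and the grip force at its end, in the units of the state.
- robot.read_state(): the state, without advancing time (a new reading comes with each control period).
- eyes.read_camera(name): name is "side" or "top"; returns the picture (384x512x3 uint8, red, green, blue); there is no depth.
- eyes.calibration(name): a dict with "K" (3x3 intrinsics, pixels), "k1" (the pictures are not rectified: a ray, as slopes to the right and down, at radius r is drawn at 1 + k1 r^2 times it, then the intrinsics apply), "R" (3x3) and "t" (3): a world point X has camera coordinates R X + t. Camera axes: x right, y down, z forward; pixel columns grow to the right and rows downward; lengths in m; the calibration is good to about 2 mm. A picture is of the moment at which its call begins. calibration takes no time and is no camera call.
- robot.close_job(): hands the job in; it is judged then, once.
Trained networks look in the newest picture that a camera, given by its name, has taken for a name from the list of things; names that differ only in an ending like _2 or _b are one class to them, and where a whole thing is asked for, a point or a joint stands for the part that bears it (a point fixed in the world has none). Each returns a list of dicts, best first, with "conf" (0 to 1); they miss things now and then, are a little off and sometimes report something else, mostly with a low value. They report only what shows in the picture. A call takes as long as a camera call. They do not tell look-alikes from the thing itself.
- eyes.search_frame(camera, thing): "rect" ([left, top, width, height] in pixels, round what is visible of it).
- eyes.place_of(camera, thing): "xy" ([column, row] in pixels: a listed point, or the origin of a listed thing).
The state is a dict: "t": time; "q": joint angles; "dq": joint speeds; "joint_torque": joint torques, N m; "tool_pos": TCP position; "orientation": TCP orientation; "force": force on the tool from outside, world axes, zero at the start; "wrist_torque": the same for the moment, N m; "opening": finger opening in m; "gripper_force": force on a finger pad.
Only numpy, scipy, OpenCV 4.12 (cv2) and the standard library are available. Lean on these libraries where they do the work, as an engineer would, in place of code of your own. Each camera call takes 0.05 s, during which the arm holds its last target. There are 200 camera calls.

## Working session

There is one attempt and no reset: what is moved stays moved. The work goes in short steps, Python scripts to look and compute and a tool call to move; the robot and the scene stay as the last step left them, time stands still between calls to the robot, and variables do not carry over. Pictures are saved under pics/ and viewed, at most 13 in all, crops included, and the job is handed in when it is done.

Besides the shell and the picture viewer there is one more tool, called after ">>>" as name(argument=value, ...) on one line, values as JSON. apply_moves: Moves the arm, as the interface text tells. Its arguments: {"type":"object","properties":{"steps":{"type":"array"},"grip_force":{"type":"number"}},"required":["steps"]}

```bash
mkdir -p pics; cat > h.py <<'E'
import numpy as np, cv2
from plant import robot, eyes
def snap(c,n):
    im=eyes.read_camera(c); cv2.imwrite(f'pics/{n}.png',im[:,:,::-1]); return im
def ray(c,uv):
    k=eyes.calibration(c); K=np.array(k['K']);R=np.array(k['R']);t=np.array(k['t'])
    d=np.linalg.solve(K,[uv[0],uv[1],1])[:2]; s=d.copy()
    for _ in range(30): s=d/(1+k['k1']*(s@s))
    return -R.T@t, R.T@np.array([s[0],s[1],1])
def onz(c,uv,z):
    o,d=ray(c,uv); return o+d*(z-o[2])/d[2]
def proj(c,X):
    k=eyes.calibration(c); x=np.array(k['R'])@np.array(X)+np.array(k['t']); s=x[:2]/x[2]; s=s*(1+k['k1']*(s@s))
    return (np.array(k['K'])@[s[0],s[1],1])[:2]
def tri(u1,u2):
    o1,d1=ray('top',u1);o2,d2=ray('side',u2);d1/=np.linalg.norm(d1);d2/=np.linalg.norm(d2)
    a=np.linalg.lstsq(np.c_[d1,-d2],o2-o1,rcond=None)[0]
    p,q=o1+a[0]*d1,o2+a[1]*d2; return (p+q)/2,np.linalg.norm(p-q)
E
python3 - <<'E'
from h import *
np.set_printoptions(precision=3,suppress=True)
for c in('top','side'):
    snap(c,c+'0'); print(c,ray(c,(256,192)))
    for n in('tester','tray_front','nest','board_center','lid_hinge','lid_edge','start_top','stop_top'):
        print(n,[(np.round(r['xy']).tolist(),round(r['conf'],2)) for r in eyes.place_of(c,n)[:4]])
print(robot.read_state())
E
```

```text
top (array([ 0.315, -0.021,  1.552]), array([ 0.109, -0.002, -0.994]))
tester [([185.0, 162.0], 0.9)]
tray_front [([172.0, 200.0], 0.89)]
nest [([176.0, 180.0], 0.57), ([382.0, 221.0], 0.31)]
board_center [([178.0, 178.0], 0.76), ([193.0, 233.0], 0.62)]
lid_hinge [([189.0, 138.0], 0.79)]
lid_edge [([180.0, 135.0], 0.81)]
start_top [([292.0, 235.0], 0.55), ([318.0, 174.0], 0.48)]
stop_top [([294.0, 211.0], 0.59)]
side (array([-0.252, -0.824,  0.74 ]), array([ 0.583,  0.631, -0.513]))
tester [([228.0, 176.0], 0.88)]
tray_front [([185.0, 176.0], 0.77)]
nest [([211.0, 172.0], 0.86)]
board_center [([173.0, 204.0], 0.73), ([210.0, 175.0], 0.42)]
lid_hinge [([250.0, 154.0], 0.97), ([351.0, 320.0], 0.25)]
lid_edge [([243.0, 115.0], 0.86)]
start_top [([244.0, 237.0], 0.65), ([322.0, 220.0], 0.56), ([180.0, 151.0], 0.26)]
stop_top [([272.0, 229.0], 0.61), ([335.0, 214.0], 0.5), ([186.0, 177.0], 0.38)]
{'t': 0.9, 'q': array([ 1.217,  0.13 ,  1.488, -0.   ,  1.523, -0.085]), 'dq': array([ 0.   ,  0.001,  0.   , -0.   ,  0.002,  0.001]), 'joint_torque': array([  0.001, -55.976, -49.206,   0.077,   0.023,   0.   ]), 'tool_pos': array([0.159, 0.578, 0.219]), 'orientation': array([0.421, 3.113, 0.   ]), 'force': array([-0.032,  0.142,  0.199]), 'wrist_torque': array([-0.039,  0.005, -0.037]), 'gripper_force': 0.0, 'opening': 0.09298696649619712}
```

```bash
python3 -c "
import cv2,numpy as np
a=cv2.imread('pics/top0.png');b=cv2.imread('pics/side0.png')
cv2.imwrite('pics/both0.png',cv2.resize(np.vstack([a,b]),None,fx=0.78,fy=0.78))"
```

```text
(no output)
```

View pics/top0.png

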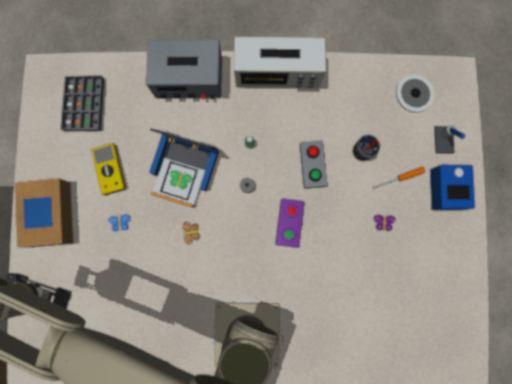

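View pics/side0.png

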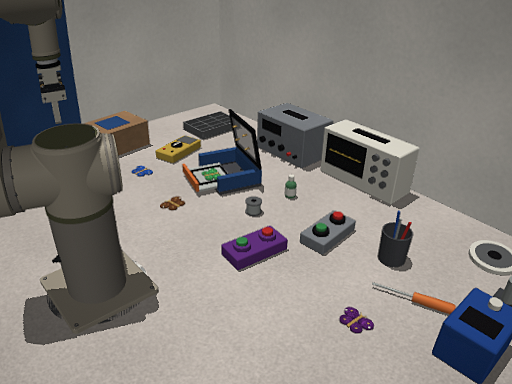

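The top view shows the blue tester at (185,165), with its orange tray front at (176,200) and the lid standing up. There are two switch boxes: grey with green at (316,175) and red at (313,152), and purple with green at (289,235). The grey one fits, because purple is ruled out. Of the butterfly boards, green in the tray at (180,180) is the one meant; blue (120,222), brown (191,233) and purple (384,222) are not.

```bash
python3 - <<'E'
from h import *
from scipy.optimize import least_squares
np.set_printoptions(precision=4,suppress=True)
def pts(p):
    x,y,a,s,l=p; c,si=np.cos(a),np.sin(a)
    W=lambda u,v,z:np.array([x+c*u-si*v,y+si*u+c*v,z])
    L=145e-3
    return {'tester':W(0,0,0),'tray_front':W(-.085-s,0,.03),'lid_hinge':W(.07,0,.064),
     'lid_edge':W(.07-L*np.cos(l)+.004*np.sin(l),0,.064+L*np.sin(l)+.004*np.cos(l))}
obs={}
for c in('top','side'):
    eyes.read_camera(c)
    for n in('tester','tray_front','lid_hinge','lid_edge'):
        r=eyes.place_of(c,n); 
        if r: obs[c,n]=np.array(r[0]['xy'])
f=lambda p:np.concatenate([proj(c,pts(p)[n])-o for (c,n),o in obs.items()])
r=least_squares(f,[.65,.25,-.3,.05,1.6],loss='soft_l1'); print(r.x,f(r.x).reshape(-1,2).round(1).tolist())
for k,v in pts(r.x).items(): print(k,v)
print('start',onz('top',(316,175),.057),onz('side',(321,229),.057),tri((316,175),(321,229)))
print('stop',onz('top',(313,152),.057),onz('side',(338,216),.057))
for n,u in dict(flux=(250,142),spool=(247,185),cup=(367,148),brown=(191,233),meter=(108,169)).items(): print(n,onz('top',u,.03))
a=cv2.imread('pics/top0.png');b=cv2.imread('pics/side0.png')
A=cv2.resize(a[115:215,140:340],(800,400));B=cv2.resize(b[100:250,150:360],(800,571))
A=cv2.resize(a[120:215,140:335],None,fx=3,fy=3,interpolation=2);B=cv2.resize(b[100:205,150:345],None,fx=3,fy=3,interpolation=2)
cv2.imwrite('pics/crop1.png',np.vstack([A,B]))
E
```

```text
[ 0.5921  0.2295 -0.2985  0.063   1.3845] [[-1.0, 0.5], [-0.6, 0.7], [2.4, 0.5], [-1.1, -0.1], [1.6, 1.1], [2.1, -0.4], [0.0, -0.6]]
tester [0.5921 0.2295 0.    ]
tray_front [0.4507 0.273  0.03  ]
lid_hinge [0.659  0.2089 0.064 ]
lid_edge [0.6371 0.2156 0.2072]
start [ 0.5383 -0.2244  0.057 ] [ 0.5282 -0.2368  0.057 ] (array([ 0.5406, -0.2265,  0.0455]), np.float64(0.0015340560472613886))
stop [ 0.6168 -0.2152  0.057 ] [ 0.6114 -0.2271  0.057 ]
flux [ 0.6558 -0.0017  0.03  ]
spool [0.5064 0.0074 0.03  ]
cup [ 0.6383 -0.4072  0.03  ]
brown [0.3422 0.1949 0.03  ]
meter [0.5594 0.4901 0.03  ]
```

View pics/crop1.png

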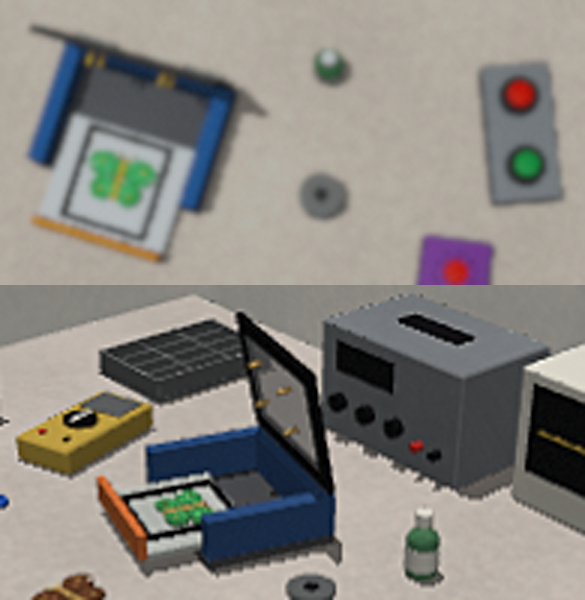

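The crop confirms the green board in the orange-fronted tray, and the grey box with its green button nearer the robot and its red one further away. The tester fit is sound, with residuals of 2 px or less: yaw is about -0.30 and the tray is about 63 mm out. I'm moving to a point in front of the tray with the fingers shut.

>>> apply_moves(steps=[-0.89,-0.6,0,0,0,0.025,0,-0.89,-0.6,0,0,0,0.025,0,-0.89,-0.6,0,0,0,0.025,0,-0.89,-0.6,0,0,0,0.025,0,-0.89,-0.6,0,0,0,0.025,0,-0.89,-0.6,0,0,0,0.025,0,-0.89,-0.6,0,0,0,0.025,0,-0.89,-0.6,0,0,0,0.025,0,-0.89,-0.6,0,0,0,0.025,0,-0.89,-0.6,0,0,0,0.025,0,-0.89,-0.6,0,0,0,0.025,0,-0.89,-0.6,0,0,0,0.025,0])

```text
t: 2.4
tool_pos: [0.4074, 0.2802, 0.2189]
orientation: [0.47, 3.106, 0.001]
force: [0.7, 0.3, -0.5]
opening: 0.0177
gripper_force: 0.0
```

>>> apply_moves(steps=[0,0,0.8,0,0,0,0,0,0,0.8,0,0,0,0,0,0,0.8,0,0,0,0,0,0,0.8,0,0,0,0,0,0,0.8,0,0,0,0,0,0,0.8,0,0,0,0,0,0,0.8,0,0,0,0,0,0,0.8,0,0,0,0,0,0,0,0,0,0,0,0,0,0,0,0,0,0])

```text
t: 3.23
tool_pos: [0.4053, 0.2809, 0.0257]
orientation: [-0.469, -3.104, 0.003]
force: [-0.1, 0.5, 0.7]
opening: 0.0006
gripper_force: 0.0
```

```bash
python3 - <<'E'
from h import *
from scipy.optimize import least_squares
np.set_printoptions(precision=4,suppress=True)
s=robot.read_state(); print(s['tool_pos'],s['force'],s['opening'])
a=snap('top','top2');b=snap('side','side2')
for X in [s['tool_pos']]: print(proj('top',X),proj('side',X))
# lid corners by eye (side picture + top picture), tester pose from fit
x,y,al=.5921,.2295,-.2985
def W(u,v,z): return np.array([x+np.cos(al)*u-np.sin(al)*v,y+np.sin(al)*u+np.cos(al)*v,z])
for l in (1.3,1.4,1.5,1.6,1.7):
    e=lambda v:W(.07-.145*np.cos(l),v,.064+.145*np.sin(l))
    print(l,proj('side',e(.1)),proj('side',e(-.1)),proj('top',e(.1)),proj('top',e(-.1)))
print(proj('side',W(.07,-.1,.064)))
for c in('top','side'):
  for n in ('start_top','stop_top','tray_front'): print(c,n,[np.round(r['xy'],1).tolist() for r in eyes.place_of(c,n)])
A=cv2.resize(a[120:215,140:335],None,fx=3,fy=3,interpolation=2);B=cv2.resize(b[100:205,150:345],None,fx=3,fy=3,interpolation=2)
cv2.imwrite('pics/crop2.png',np.vstack([A,B])[:,:,::-1])
E
```

```text
[0.4053 0.2809 0.0257] [-0.1112  0.5368  0.723 ] 0.0005776260683093007
[166.4686 214.1342] [174.1764 180.2131]
1.3 [225.8382 108.6243] [249.7202 129.6588] [146.6046 130.8248] [207.7784 149.6368]
1.4 [229.6577 107.2139] [253.9218 128.0325] [147.8778 126.3082] [209.1257 145.0792]
1.5 [233.526  106.1945] [258.1611 126.834 ] [149.289  121.8321] [210.5478 140.5429]
1.6 [237.3985 105.5743] [262.3884 126.0726] [150.8195 117.4553] [212.0258 136.0877]
1.7 [241.2315 105.3562] [266.5553 125.7519] [152.4486 113.2346] [213.54   131.7718]
[259.9742 167.6287]
top start_top [[291.7, 232.1], [316.2, 174.9]]
top stop_top [[314.0, 151.5], [291.8, 209.2], [247.7, 140.5]]
top tray_front [[172.1, 201.1]]
side start_top [[243.5, 239.5], [353.2, 322.1], [321.4, 219.8]]
side stop_top [[141.1, 171.8], [271.1, 228.3], [337.8, 213.0], [245.9, 152.9]]
side tray_front [[185.1, 175.7], [254.4, 206.3]]
```

View pics/crop2.png

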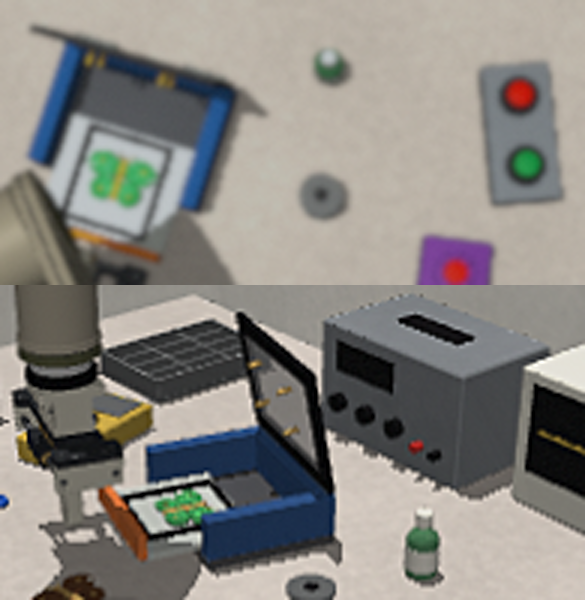

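The side crop shows the fingertips at about (175,180), in front of the orange plate and level with it. The lid corners at (229,110) and (256,132) fit a lid angle of about 1.4. I'll push now.

>>> apply_moves(steps=[-0.3,0,0,0,0,0,0,-0.3,0,0,0,0,0,0,-0.3,0,0,0,0,0,0,-0.3,0,0,0,0,0,0,-0.3,0,0,0,0,0,0,-0.3,0,0,0,0,0,0,-0.3,0,0,0,0,0,0,-0.3,0,0,0,0,0,0,-0.3,0,0,0,0,0,0,-0.2,0,0,0,0,0,0,-0.1,0,0,0,0,0,0,0,0,0,0,0,0,0])

```text
t: 4.63
tool_pos: [0.4934, 0.2544, 0.0266]
orientation: [0.471, 3.106, -0.001]
force: [0.2, -0.1, 0.2]
opening: 0.0006
gripper_force: 0.0
```

>>> apply_moves(steps=[-0.1,0,0,0,0,0,0,-0.1,0,0,0,0,0,0,-0.05,0,0,0,0,0,0,0,0,0,0,0,0,0])

```text
t: 4.97
tool_pos: [0.4978, 0.2529, 0.0263]
orientation: [-0.469, -3.102, 0.001]
force: [-10.9, 2.3, 7.4]
opening: 0.0003
gripper_force: 5.1
```

>>> apply_moves(steps=[-0.07,0,0,0,0,0,0,0,0,0,0,0,0,0])

```text
t: 5.13
tool_pos: [0.4979, 0.2529, 0.0263]
orientation: [-0.467, -3.099, 0.001]
force: [-20.3, 3.8, 14.6]
opening: 0.0007
gripper_force: 10.2
```

The plate is against its stop: force rises with no motion. I'll back off and rise, then check with a picture.

>>> apply_moves(steps=[0.3,0,0,0,0,0,0,0.7,0,0,0,0,0,0,0.8,0,0,0,0,0,0,0,0,-1,0,0,0,0,0,0,-1,0,0,0,0,0,0,0,-1,0,0,0,0,0,0,-1,0,0,0,0,0,0,-1,0,0,0,0,0,0,-1,0,0,0,0,0,0,-1,0,0,0,0,0,0,-1,0,0,0,0,0,0,0,0,0,0,0])

```text
invalid input
```

```bash
python3 - <<'E'
from h import *
from scipy.optimize import least_squares
np.set_printoptions(precision=4,suppress=True)
def pts(p):
    x,y,a,s,l=p; c,si=np.cos(a),np.sin(a)
    W=lambda u,v,z:np.array([x+c*u-si*v,y+si*u+c*v,z]); L=.145
    return {'tester':W(0,0,0),'tray_front':W(-.085-s,0,.03),'lid_hinge':W(.07,0,.064),
     'lid_edge':W(.07-L*np.cos(l)+.004*np.sin(l),0,.064+L*np.sin(l)+.004*np.cos(l))}
a=snap('top','top3');b=snap('side','side3'); obs={}
for c in('top','side'):
    for n in('tester','tray_front','lid_hinge','lid_edge'):
        r=eyes.place_of(c,n)
        if r: obs[c,n]=np.array(r[0]['xy'])
f=lambda p:np.concatenate([proj(c,pts(p)[n])-o for (c,n),o in obs.items()])
r=least_squares(f,[.6,.23,-.3,.0,1.4],loss='soft_l1'); print(r.x,[(k,v.round(1)) for k,v in zip(obs,f(r.x).reshape(-1,2))])
print(robot.read_state()['tool_pos'])
A=cv2.resize(a[120:215,140:335],None,fx=3,fy=3,interpolation=2);B=cv2.resize(b[100:205,150:345],None,fx=3,fy=3,interpolation=2)
cv2.imwrite('pics/crop3.png',np.vstack([A,B])[:,:,::-1])
E
```

```text
[ 0.5834  0.2235 -0.2693 -0.0046  1.4306] [(('top', 'tester'), array([-199.4,  -60.2])), (('top', 'tray_front'), array([-0.5,  1.1])), (('top', 'lid_hinge'), array([1. , 3.5])), (('top', 'lid_edge'), array([-0.6, -1. ])), (('side', 'tester'), array([87.2,  7.8])), (('side', 'tray_front'), array([2.8, 0.3])), (('side', 'lid_hinge'), array([-0.8,  0.7])), (('side', 'lid_edge'), array([-0.6,  0.6]))]
[0.4979 0.2529 0.0264]
```

View pics/crop3.png

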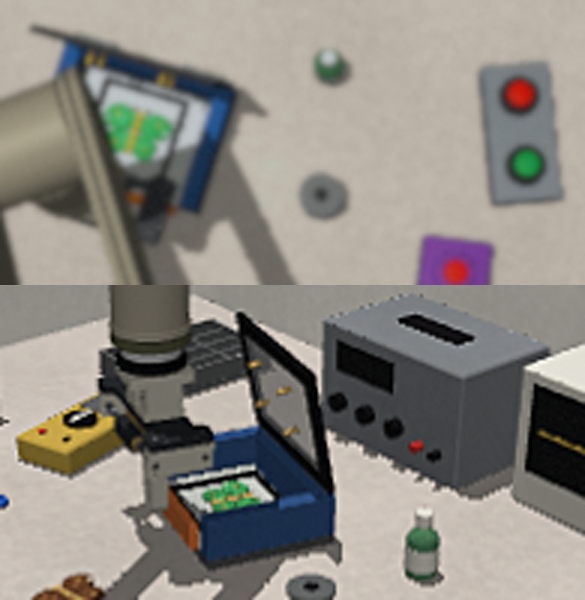

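The tray is home and the board lies in the nest, at about (215,170) in the side view. The move call was rejected because of a malformed row, so I'm resending it.

>>> apply_moves(steps=[0.3,0,0,0,0,0,0,0.7,0,0,0,0,0,0,0.8,0,0,0,0,0,0,0,0,-1,0,0,0,0,0,0,-1,0,0,0,0,0,0,-1,0,0,0,0,0,0,-1,0,0,0,0,0,0,-1,0,0,0,0,0,0,-1,0,0,0,0,0,0,-1,0,0,0,0,0,0,-0.8,0,0,0,0])

```text
t: 6.55
tool_pos: [0.4507, 0.2681, 0.2635]
orientation: [0.47, 3.104, 0.002]
force: [0.9, 0.2, 0.2]
opening: 0.0006
gripper_force: 0.0
```

>>> apply_moves(steps=[-0.9,0,0,0,0,0,0,-0.9,0,0,0,0,0,0,-0.9,0,0,0,0,0,0,-0.9,0,0,0,0,0,0,-0.9,0,0,0,0,0,0,-0.9,0,0,0,0,0,0,-0.9,0,0,0,0,0,0,-0.9,0,0,0,0,0,0,-0.9,0,0,0,0,0,0,0,0,0,0,0,0,0])

```text
t: 7.38
tool_pos: [0.6852, 0.1934, 0.2579]
orientation: [-0.474, -3.105, 0.003]
force: [0.3, 0.1, -1.4]
opening: 0.0007
gripper_force: 0.0
```

```bash
python3 - <<'E'
from h import *
s=robot.read_state();print(s['tool_pos'],s['force'])
b=snap('side','side4')
cv2.imwrite('pics/crop4.png',cv2.resize(b[30:210,150:345],None,fx=3,fy=3,interpolation=2)[:,:,::-1])
E
```

```text
[0.68524358 0.19338055 0.25785559] [ 0.30795741  0.07775173 -1.40952375]
```

View pics/crop4.png

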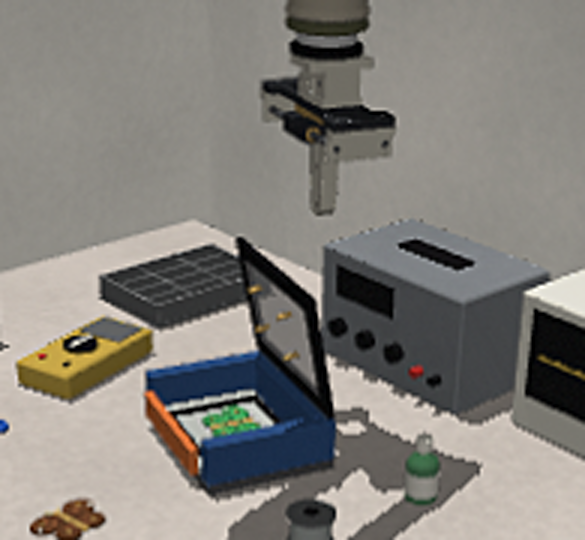

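The tip is behind and above the lid, at about (258,100) in the side picture. Nothing nearby is in the way. I'll go down and start swinging the lid.

>>> apply_moves(steps=[0,0,0.87,0,0,0,0,0,0,0.87,0,0,0,0,0,0,0.87,0,0,0,0,0.35,0,0,0,0,0,0,0.35,0,0,0,0,0,0,0.35,0,0,0,0,0,0,0.35,0,0,0,0,0,0,0.39,0,0.1,0,0,0,0,0.39,0,0.1,0,0,0,0,0.36,0,0.17,0,0,0,0,0.36,0,0.17,0,0,0,0,0,0,0,0,0,0,0])

```text
t: 8.43
tool_pos: [0.5969, 0.2228, 0.1656]
orientation: [-0.467, -3.106, 0.0]
force: [0.1, 0.2, 0.3]
opening: 0.0007
gripper_force: 0.0
```

>>> apply_moves(steps=[0.22,0,0.24,0,0,0,0,0.22,0,0.24,0,0,0,0,0.26,0,0.3,0,0,0,0,0.26,0,0.3,0,0,0,0,0.2,0,0.35,0,0,0,0,0.2,0,0.35,0,0,0,0,0.13,0,0.38,0,0,0,0,0.13,0,0.38,0,0,0,0,0,0,0,0,0,0,0])

```text
t: 9.18
tool_pos: [0.5502, 0.2359, 0.0863]
orientation: [-0.469, -3.102, 0.003]
force: [-0.8, 0.1, -1.5]
opening: 0.0006
gripper_force: 0.0
```

```bash
python3 - <<'E'
from h import *
s=robot.read_state();print(s['tool_pos'],s['force'])
b=snap('side','side5')
cv2.imwrite('pics/crop5.png',cv2.resize(b[30:210,150:345],None,fx=3,fy=3,interpolation=2)[:,:,::-1])
E
```

```text
[0.550247   0.23590968 0.08625198] [-0.76528802  0.11190814 -1.48679644]
```

View pics/crop5.png

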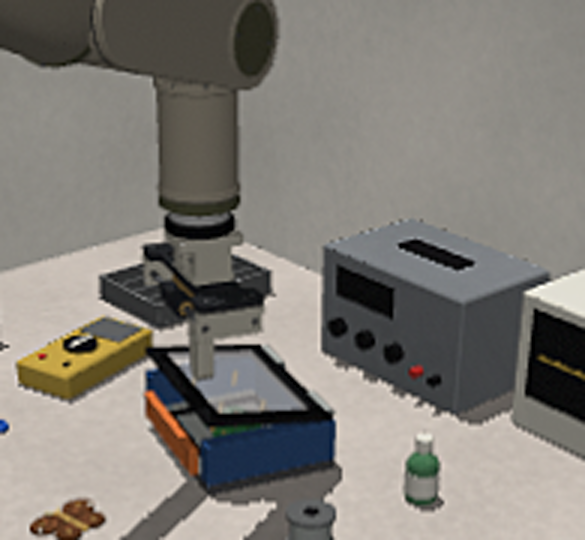

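The lid is nearly shut, with the fingertip on its outer face at about (218,155). I'll press it down.

>>> apply_moves(steps=[0.05,0,0.2,0,0,0,0,0.03,0,0.2,0,0,0,0,0,0,0.15,0,0,0,0,0,0,0.1,0,0,0,0,0,0,0,0,0,0,0])

```text
t: 9.65
tool_pos: [0.5501, 0.2369, 0.0696]
orientation: [-0.47, -3.105, 0.001]
force: [0.1, -0.3, -0.2]
opening: 0.0006
gripper_force: 0.0
```

>>> apply_moves(steps=[0,0,0.08,0,0,0,0,0,0,0.06,0,0,0,0,0,0,0,0,0,0,0])

```text
t: 9.9
tool_pos: [0.5507, 0.237, 0.0677]
orientation: [0.47, 3.106, 0.0]
force: [-5.3, -0.6, 10.5]
opening: 0.0007
gripper_force: 5.3
```

>>> apply_moves(steps=[0,0,0.06,0,0,0,0,0,0,0,0,0,0,0])

```text
t: 10.07
tool_pos: [0.5508, 0.2371, 0.0675]
orientation: [0.47, 3.106, 0.0]
force: [-11.9, -3.8, 22.5]
opening: 0.0007
gripper_force: 11.4
```

>>> apply_moves(steps=[0,0,-0.5,0,0,0,0,0,0,-1,0,0,0,0,0,0,-1,0,0,0,0,0,0,-1,0,0,0,0,0,0,-1,0,0,0,0])

```text
t: 10.48
tool_pos: [0.5503, 0.2369, 0.2008]
orientation: [-0.47, -3.106, 0.0]
force: [0.5, 0.4, -0.1]
opening: 0.0005
gripper_force: 0.0
```

```bash
python3 - <<'E'
from h import *
np.set_printoptions(precision=4,suppress=True)
s=robot.read_state();print(s['tool_pos'],s['force'],s['q'],s['orientation'])
im={}
for c in('top','side'):
    im[c]=b=snap(c,c+'6').astype(int)
    hsv=cv2.cvtColor(b.astype(np.uint8),cv2.COLOR_RGB2HSV)
    for n,x,y,m in (('green',(300 if c=='top' else 305),(165 if c=='top' else 215),cv2.inRange(hsv,(40,90,40),(85,255,255))),('red',(300 if c=='top' else 322),(140 if c=='top' else 205),cv2.inRange(hsv,(0,130,80),(8,255,255))|cv2.inRange(hsv,(172,130,80),(180,255,255)))):
        w=m[y:y+28,x:x+34]; v,u=np.nonzero(w); uv=(u.mean()+x,v.mean()+y)
        print(c,n,len(u),uv,u.min()+x,u.max()+x,v.min()+y,v.max()+y,onz(c,uv,.057 if c=='top' else .053))
A=cv2.resize(im['top'][130:200,290:340].astype(np.uint8),None,fx=5,fy=5,interpolation=2)
B=cv2.resize(im['side'][120:250,180:360].astype(np.uint8),(485,350),interpolation=2)
cv2.imwrite('pics/crop6.png',np.hstack([A,B])[:,:,::-1])
E
```

```text
[0.5503 0.2369 0.2008] [ 0.485   0.4472 -0.1476] [ 0.321   0.1365  1.5141 -0.0001  1.4911 -0.9495] [-0.4699 -3.1062  0.0001]
top green 83 (np.float64(315.2530120481928), np.float64(174.3975903614458)) 310 320 170 179 [ 0.5403 -0.2219  0.057 ]
top red 80 (np.float64(312.7875), np.float64(151.025)) 308 318 146 155 [ 0.6202 -0.2145  0.057 ]
side green 83 (np.float64(320.8313253012048), np.float64(227.1566265060241)) 316 326 223 231 [ 0.5389 -0.2275  0.053 ]
side red 67 (np.float64(337.4029850746269), np.float64(215.2537313432836)) 333 342 212 219 [ 0.6182 -0.2201  0.053 ]
```

View pics/crop6.png

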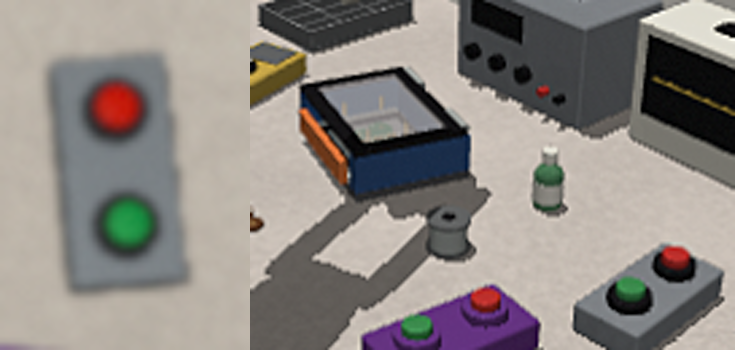

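The lid lies flat on the walls, the tray is home, and the green board shows through the pane. The start button measures about (0.540, -0.224) on the grey box, and the red one about (0.619, -0.217). They are 79 mm apart, against 80 mm given. I'll go above the green one.

>>> apply_moves(steps=[-0.264,-0.923,0,0,0,0,0,-0.264,-0.923,0,0,0,0,0,-0.264,-0.923,0,0,0,0,0,-0.264,-0.923,0,0,0,0,0,-0.264,-0.923,0,0,0,0,0,-0.264,-0.923,0,0,0,0,0,-0.264,-0.923,0,0,0,0,0,-0.264,-0.923,0,0,0,0,0,-0.264,-0.923,0,0,0,0,0,-0.264,-0.923,0,0,0,0,0,-0.264,-0.923,0,0,0,0,0,-0.264,-0.923,0,0,0,0,0])

```text
t: 11.58
tool_pos: [0.5426, -0.1099, 0.1989]
orientation: [-0.47, -3.106, -0.0]
force: [0.3, -0.9, -0.4]
opening: 0.0004
gripper_force: 0.0
```

>>> apply_moves(steps=[-0.264,-0.923,0,0,0,0,0,-0.264,-0.923,0,0,0,0,0,-0.264,-0.923,0,0,0,0,0,-0.264,-0.923,0,0,0,0,0,0,0,0.8,0,0,0,0,0,0,0.8,0,0,0,0,0,0,0.8,0,0,0,0,0,0,0.8,0,0,0,0,0,0,0.5,0,0,0,0,0,0,0,0,0,0,0,0,0,0,0,0,0,0])

```text
t: 12.5
tool_pos: [0.5395, -0.2232, 0.0872]
orientation: [-0.469, -3.104, -0.001]
force: [-0.0, 0.1, 0.6]
opening: 0.0011
gripper_force: 0.0
```

```bash
python3 - <<'E'
from h import *
s=robot.read_state();print(s['tool_pos'],s['force'])
b=snap('side','side7')
A=cv2.resize(b[170:250,280:370],None,fx=6,fy=6,interpolation=2)
cv2.imwrite('pics/crop7.png',A[:,:,::-1])
E
```

```text
[ 0.53952374 -0.22324596  0.08724434] [-0.02250986  0.05801259  0.61214265]
```

View pics/crop7.png

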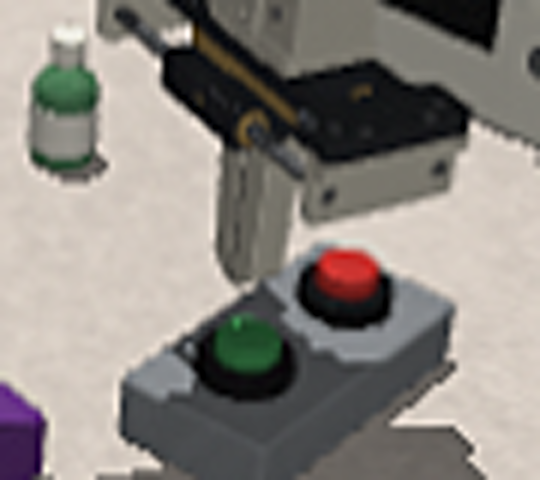

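The tip stands straight above the green button, and the red one is clear. I'll press.

>>> apply_moves(steps=[0,0,0.3,0,0,0,0,0,0,0.3,0,0,0,0,0,0,0.3,0,0,0,0,0,0,0.1,0,0,0,0,0,0,0.1,0,0,0,0,0,0,0.08,0,0,0,0,0,0,0,0,0,0,0])

```text
t: 13.13
tool_pos: [0.5401, -0.2235, 0.0527]
orientation: [-0.47, -3.105, -0.001]
force: [-3.3, 1.3, 4.7]
opening: 0.0007
gripper_force: 2.0
```

>>> apply_moves(steps=[0,0,0.06,0,0,0,0,0,0,0,0,0,0,0])

```text
t: 13.3
tool_pos: [0.5407, -0.2237, 0.0515]
orientation: [0.47, 3.106, -0.0]
force: [-3.3, 2.5, 4.7]
opening: 0.0003
gripper_force: 2.3
```

>>> apply_moves(steps=[0,0,0.06,0,0,0,0,0,0,0.06,0,0,0,0,0,0,0,0,0,0,0])

```text
t: 13.55
tool_pos: [0.5409, -0.2239, 0.0509]
orientation: [0.469, 3.106, -0.001]
force: [-13.4, 6.1, 26.3]
opening: 0.0006
gripper_force: 13.2
```

Force has jumped to 26 N with the tip at 0.051, so the button is fully down. I'll let go and rise.

>>> apply_moves(steps=[0,0,-0.3,0,0,0,0,0,0,-0.7,0,0,0,0,0,0,-1,0,0,0,0,0,0,-1,0,0,0,0,0,0,-1,0,0,0,0,0,0,-1,0,0,0,0,0,0,0,0,0,0,0])

```text
t: 14.13
tool_pos: [0.544, -0.2255, 0.2057]
orientation: [0.468, 3.095, -0.006]
force: [-0.2, -0.4, 1.2]
opening: 0.0005
gripper_force: 0.0
```

```bash
python3 - <<'E'
from h import *
s=robot.read_state();print(s['tool_pos'],s['force'])
b=snap('side','side8')
cv2.imwrite('pics/crop8.png',cv2.resize(b[90:270,150:370],None,fx=3,fy=3,interpolation=2)[:,:,::-1])
E
```

```text
[ 0.54403302 -0.22553226  0.205729  ] [-0.15269656 -0.42867913  1.18017958]
```

View pics/crop8.png

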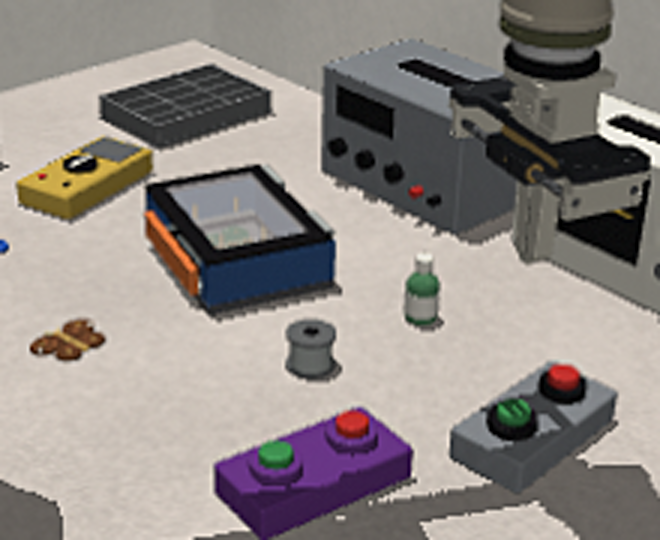

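```bash
python3 - <<'E'
from h import *
for n in ('side0','side3','side4','side6','side8'):
    b=cv2.imread(f'pics/{n}.png'); h=cv2.cvtColor(b,cv2.COLOR_BGR2HSV)
    m=cv2.inRange(h[155:195,175:222],(3,150,60),(18,255,255)); v,u=np.nonzero(m)
    print(n,len(u),u.mean()+175,v.mean()+155,u.max()+175,'row183',b[183,210:220].sum(1)//3, b[183,214:218].tolist())
x,y,al=.588,.2305,-.29
W=lambda u,v,z:np.array([x+np.cos(al)*u-np.sin(al)*v,y+np.sin(al)*u+np.cos(al)*v,z])
for s in(0,.005,.01): print(s,[proj('side',W(-.085-s,v,z)).round(1) for v in(-.075,.075) for z in(.014,.046)])
A=cv2.hconcat([cv2.resize(cv2.imread(f'pics/{n}.png')[145:200,190:235],None,fx=6,fy=6,interpolation=2) for n in('side4','side8')])
cv2.imwrite('pics/crop9.png',A)
E
```

```text
side0 174 190.98275862068965 177.3793103448276 212 row183 [130 127 159 187 189 192 205  87  26  42] [[185, 193, 189], [189, 196, 193], [199, 209, 208], [91, 87, 84]]
side3 106 210.37735849056605 178.23584905660377 215 row183 [ 74  58  56  78  76  73 106  53  32  45] [[33, 67, 130], [24, 63, 132], [101, 107, 110], [67, 52, 41]]
side4 183 207.15300546448088 173.84699453551912 215 row183 [ 78  63  62  78  73  61 220 101  29  45] [[29, 64, 127], [12, 51, 121], [218, 225, 218], [107, 101, 95]]
side6 186 207.22043010752688 173.83870967741936 215 row183 [ 76  62  61  76  74  69 101  49  29  45] [[31, 66, 127], [21, 60, 128], [96, 101, 106], [63, 48, 37]]
side8 186 207.22043010752688 173.83870967741936 215 row183 [ 79  66  63  80  77  73 104  54  35  47] [[32, 68, 133], [23, 63, 134], [99, 104, 109], [70, 52, 40]]
0 [array([211.9, 187. ]), array([211.7, 178.3]), array([196.9, 167.1]), array([196.5, 158.9])]
0.005 [array([210.5, 187.3]), array([210.2, 178.6]), array([195.5, 167.4]), array([195.1, 159.2])]
0.01 [array([209. , 187.6]), array([208.7, 178.9]), array([194.2, 167.6]), array([193.7, 159.4])]
```

View pics/crop9.png

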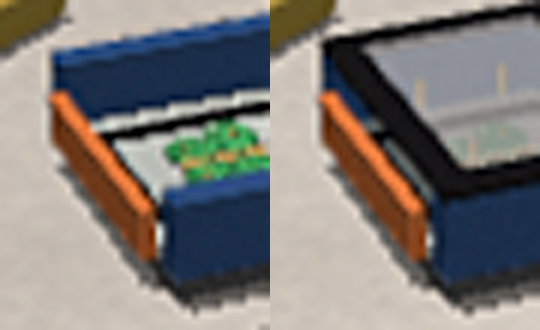

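The 1 px light gap beside the plate is the expected 5 mm between the 150 mm plate and the 160 mm opening. The plate's edge at column 215 matches the prediction for a tray fully home. I'm handing in.

```bash
python3 -c "
from plant import robot
print(robot.close_job())"
```

```text
the job is handed in; nothing more can be done
None
```

The job is done and handed in at about 14 s: the tray is fully home with the green board in its nest, the lid is shut flat, and the green start button was pressed fully down and released, with the red button and the loose things left untouched.

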